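# Clamp a row of reagent bottles in an adjustable tray

## Robot

A 6-joint arm with a two-finger parallel gripper is mounted at the origin on a cart in front of the work surface, level with it; the furniture and walls round the work are solid. World frame = base frame: x ahead of the robot, y to its left, z up, the work surface at z = 0. Lengths are in mm, angles in rad, forces in N, time in s.
With the tool pointing down it reaches from about 350 to 850 mm from the base axis. Payload 8.1 kg.
Tool frame: the origin (TCP) lies on the centre line of the jaws, within the pads' length; the fingertips stand 17 mm ahead of it and the grasp point (between the pads) lies 2 mm behind it; z points along the fingers, y is the direction in which the jaws open and shut (so a half turn about z gives the same grasp; the last joint's range is limited). The gripper opens to 93 mm and grips with 3 to 60 N. Pads are 15 mm wide; open, the fingers measure 128 mm over their backs; the gripper's body (75 mm by 188 mm) begins 65 mm behind the grasp point.
Start: joints at [1.081, 0.13, 1.488, -0, 1.523, -0.085], TCP at [236.28, 551.522, 235.635] pointing down, gripper open.
Joint ranges: [-2.96, 2.96], [-0.89, 2.26], [0.02, 2.5], [-1.34, 4.48], [0, 2.73], [-2.66, 2.66]. Speed limits (rad/s): [2.39, 2.39, 2.79, 3.14, 3.14, 3.14].

## Interface

Orientations are given as a rotation vector (axis times angle).
In Python, from station import get_state, grab_frame, camera_params, finish_job gives the robot as it stands. The module is installed in compiled form; this text tells all that it offers.
- The arm moves only by the shell command python3 -m pendant 'ROWS'. ROWS is JSON, a list of rows, each an object with "delta_pos": the shift along the world's x, y, z in mm, a list of three; "roll": the turn about the world's z in rad; "claw": the gripper's target within -1 to 1 (shut at 1, half-way at 0, fully open at -1). A call has 1 to 10 rows; each row is the pose to reach, as a shift and turn from the pose commanded when the call began; what a row does not reach only later rows make up. A row lasts 1/12 s, in which the tool goes at most 41.7 mm and 7.16 degrees, less where a joint would pass 70% of its speed; a pose out of reach is approached as far as the arm can. A call with a gripper value outside its range is refused whole. The fingers move at their own pace and stop on an object; the grip force is fixed at half the most. Time passes only in rows, so rows that repeat a pose let the fingers close. It gives the time, the measured TCP pose, the force and the opening at its end, in the units of the state.
- get_state(): the state, without advancing time (a new reading comes with each control period).
- grab_frame(name): name is "side" or "top" or "wrist"; returns (picture, depth): 384x512x3 uint8, red, green, blue; 384x512 float32, mm along the optical axis (not along the pixel's ray), 0 where there is no reading.
- camera_params(name): a dict with "K" (3x3 intrinsics, pixels), "dist" ([k1, k2, p1, p2, k3] as OpenCV has them; the pictures are not rectified), "extrinsics" (4x4, takes a point from camera to world coordinates). Camera axes: x right, y up, looking along -z (the intrinsics and any distortion apply to the point x, -y, -z); pixel columns grow to the right and rows downward; lengths in mm; the calibration is good to about 2 mm. A picture is of the moment at which its call begins: read the wrist's pose just before it. camera_params takes no time and is no camera call; for the wrist camera it gives the pose at the moment of the call.
- finish_job(): hands the job in, once; it reports no verdict.
The state is a dict: "time_s": time; "joint_positions": joint angles; "dq": joint speeds; "tau": joint torques, N m; "position": TCP position; "tcp_rot": TCP orientation; "contact_force": force on the tool from outside, world axes, zero at the start; "moment": the same for the moment, N m; "opening": opening from 0.0 (shut) to 1.0 (fully open).
Only numpy, scipy, OpenCV 4.12 (cv2) and the standard library are available. Lean on these libraries where they do the work, as an engineer would, in place of code of your own. Each camera call takes 0.05 s, during which the arm holds its last target. There are 200 camera calls.

## Task

Secure all three reagent bottles for shaking in the blue-walled clamping tray: slacken the clamp knob, slide the stop back and stand the white blue-capped and the white green-capped bottle upright in the tray in one row with the amber one that is already there. Then slide the stop up so that the row is closed up tight against the end wall with the orange spring plate pushed about half way into its travel, and tighten the knob firmly so that it stays so. Knock no bottle over, and leave the other things on the bench where they are.

Things in the scene. Friction and masses are not known exactly. Their poses are not given: they have to be found in the camera images.
- tray: Fixed clamping tray, grey bed, blue walls, 76 x 330 mm. Origin: centre of its underside on the worktop; y runs along it towards the fixed end wall, x across, z up. Bed top z = 8 mm. Channel 60 mm wide between side walls 8 mm thick, top z = 22 mm. End wall: inner face y = +153 mm, top z = 52 mm. The sliding stop comes from the -y end.
- stop (a joint): Slide of the grey stop (56 x 80 mm, top z = 46 mm, flanges 84 mm wide) along the tray, m: 0 nearest the end wall, grows towards tray -y, up to 0.16. Moves easily (about 2 N) with the knob slack, held fast when tight. The extended spring plate's face is at tray y = 104 mm minus this value.
- clamp_knob (a joint): Round black knurled clamp knob on top of the stop, rad: 0 fully slack, 2.2 end of turn; grows clockwise seen from above (tightening). Below 0.9 the stop is quite free; the clamp bites from 1.0 and holds firmly from 1.75 on. It stays where it is left (0.2 Nm friction).
- knob_grip (a point): On the knob's vertical axis at grip height (z = 76 mm). Knob 44 mm in diameter, z = 60 to 88 mm; the stop's top under it is at z = 46 to 50 mm. The axis lies 76 mm behind the extended spring plate's face. The knob may be gripped at any yaw and carries the stop when pushed along the tray.
- press_plate (a joint): Travel of the orange sprung pressure plate on the front of the stop, m: 0 fully out (unloaded), grows as it is pressed back into the stop, 0.013 bottomed; spring 1.2 N per mm.
- plate_face (a point): Centre of the front face of the orange pressure plate (54 mm wide, z = 14 to 60 mm); the axes are the tray's, +y towards the bottles.
- amber_bottle: Amber bottle with black cap, 44 mm in diameter, 88 mm tall, 0.11 kg; starts standing loose in the tray near the end wall. Origin: centre of its underside, z up its axis.
- blue_cap_bottle: White bottle with blue cap, 54 mm in diameter, 100 mm tall, 0.12 kg; cylindrical up to about 60 mm. Starts standing on the worktop behind the tray. Origin: centre of its underside, z up.
- green_cap_bottle: White bottle with green cap, 44 mm in diameter, 85 mm tall, 0.1 kg; cylindrical up to about 55 mm. Starts standing on the worktop behind the tray. Origin: centre of its underside, z up.
- flask_conical: Small conical glass flask, 63 mm wide, 104 mm tall, standing at the back: leave it alone. Origin: centre of its underside.
- timer: White flat timer, 64 x 62 x 16 mm, lying at the right: leave it alone. Origin: centre of its underside.
There are look-alikes about, which are no part of the job. What is shaped like the blue_cap_bottle but pink or yellow is not meant.

How it is judged:
By the outcome, as a careful person would: the job done as asked, in the order asked, and still so for the second after the job is handed in, with the robot touching nothing.
It also fails if it takes over 72 s, if anything falls off the work surface, if the arm or the gripper's body presses on something with over 40 N, if the wrist force passes 120 N, or if a joint passes its speed limit or range.

## Working session

There is one attempt and no reset: what is moved stays moved. The work goes in short steps, Python scripts to look and compute and a shell command to move; the robot and the scene stay as the last step left them, time stands still between calls to the robot, and variables do not carry over. Pictures are saved under pics/ and viewed, about 8 in all and at most 12, crops included, and the job is handed in when it is done.

```bash
mkdir -p pics
cat > h.py <<'E'
import numpy as np,cv2
from station import *
def snap(n,tag):
    p=camera_params(n); im,d=grab_frame(n)
    np.savez(f'pics/{tag}.npz',im=im,d=d,K=p['K'],dist=p['dist'],E=p['extrinsics'])
    cv2.imwrite(f'pics/{tag}.png',im[:,:,::-1]); return im,d,p
def load(tag): return np.load(f'pics/{tag}.npz')
def cloud(z):
    K,dist,E,d=np.array(z['K'],float),np.array(z['dist'],float),np.array(z['E'],float),z['d']
    v,u=np.mgrid[:d.shape[0],:d.shape[1]]
    n=cv2.undistortPoints(np.stack([u,v],-1).reshape(-1,1,2).astype(float),K,dist).reshape(*d.shape,2)
    P=np.stack([n[...,0]*d,-n[...,1]*d,-d],-1)@E[:3,:3].T+E[:3,3]
    P[d<=0]=np.nan
    return P
E
python3 - <<'E'
from h import *
s=get_state();print(s)
a=snap('top','top0');b=snap('side','side0')
cv2.imwrite('pics/both0.png',cv2.resize(np.vstack([a[0],b[0]])[:,:,::-1],None,fx=.78,fy=.78))
for q in(a,b):print(np.round(q[2]['extrinsics'],2).tolist())
E
```

```text
{'time_s': 0.0, 'joint_positions': array([ 1.08058080e+00,  1.31155441e-01,  1.48928648e+00, -1.30321802e-05,
        1.52302177e+00, -8.53807183e-02]), 'dq': array([-0.000381  , -0.00066522,  0.0001824 , -0.00062347,  0.00347444,
        0.00090178]), 'tau': array([-4.30839987e-05, -5.59845471e+01, -4.91755807e+01,  7.69118406e-02,
        3.53105902e-02, -1.93820692e-04]), 'position': array([236.03236668, 551.02300689, 234.58690761]), 'tcp_rot': array([-6.31473912e-01, -3.07694312e+00,  2.82347482e-03]), 'contact_force': array([ 0.50059027, -0.18948235, -0.2481845 ]), 'moment': array([-0.00554304, -0.01437217,  0.01743659]), 'opening': 1.0012107395623298}
[[0.03, 0.98, -0.2, 449.32], [-1.0, 0.03, -0.01, -22.85], [-0.0, 0.2, 0.98, 1059.28], [0.0, 0.0, 0.0, 1.0]]
[[0.87, 0.31, -0.38, 248.85], [-0.49, 0.52, -0.7, -734.1], [-0.02, 0.8, 0.61, 684.45], [0.0, 0.0, 0.0, 1.0]]
```

View pics/both0.png

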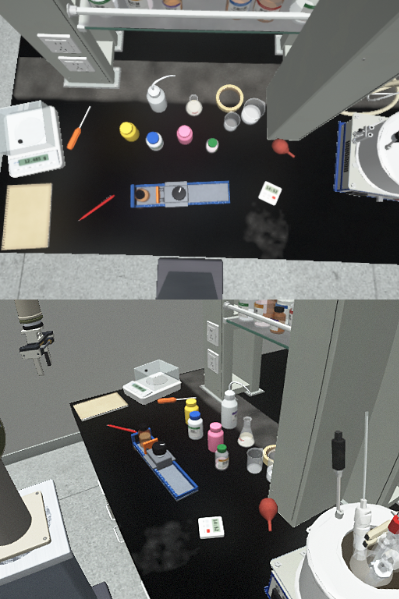

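The top view shows the tray at about (130–230, 193) in the scaled picture, with its end wall at the left. The bottles are yellow (129,131), blue-cap (154,141), pink (184,134) and green-cap (212,145). I'll confirm with an enlarged crop and measure.

Run:
```python
from h import *
z=load('top0');im=z['im'];P=cloud(z)
c=im[145:275,145:310,::-1];cv2.imwrite('pics/crop1.png',cv2.resize(c,None,fx=4.6,fy=4.6,interpolation=cv2.INTER_CUBIC))
hsv=cv2.cvtColor(im,cv2.COLOR_RGB2HSV)
print('table z',np.nanmedian(P[280:300,120:250,2]))
# tray blue wall: 
m=(hsv[...,0]>100)&(hsv[...,0]<125)&(hsv[...,1]>120)&(hsv[...,2]>60)
R=np.zeros_like(m);R[215:275,155:305]=1
q=P[m&R];print(len(q),np.nanpercentile(q[:,2],[5,25,50,75,95]))
w=q[(q[:,2]>17)&(q[:,2]<27)]
r=cv2.minAreaRect(w[:,:2].astype(np.float32));print('tray rect',r)
e=q[q[:,2]>42];print('endwall',len(e),np.nanmean(e,0))
# objects above table
for n,(u,v) in dict(blue=(197,178),green=(272,184),amber=(182,247),knob=(230,245),pink=(236,170),yel=(165,165)).items():
    B=P[v-22:v+22,u-20:u+20].reshape(-1,3);B=B[np.isfinite(B[:,2])]
    t=np.percentile(B[:,2],98); T=B[B[:,2]>t-6]
    print(n,'top z',t.round(1),'c',((T.max(0)+T.min(0))/2).round(1),'ext',np.ptp(T,axis=0).round(1),len(T))
```

```text
table z -0.30810086393137226
752 [-0.67517938 19.76241268 21.92493538 24.38151954 52.57198438]
tray rect ((494.0222473144531, 24.13604736328125), (77.11358642578125, 319.9783935546875), 4.4424028396606445)
endwall 136 [479.82478754 186.15179132  51.34817527]
blue top z 101.2 c [669.1 124.3  99.6] ext [37.2 38.5  8.6] 184
green top z 85.1 c [661.8 -72.7  84.2] ext [27.3 28.5 10.1] 103
amber top z 96.2 c [486.1 155.1  95.9] ext [26.9 29.6 10.9] 119
knob top z 89.3 c [493.2  34.2  88.5] ext [44.3 42.7 10.1] 243
pink top z 101.0 c [694.3  22.   99.7] ext [39.5 36.3  9.5] 183
yel top z 100.9 c [699.3 212.9  99.4] ext [39.9 39.1  9. ] 180
```

View pics/crop1.png

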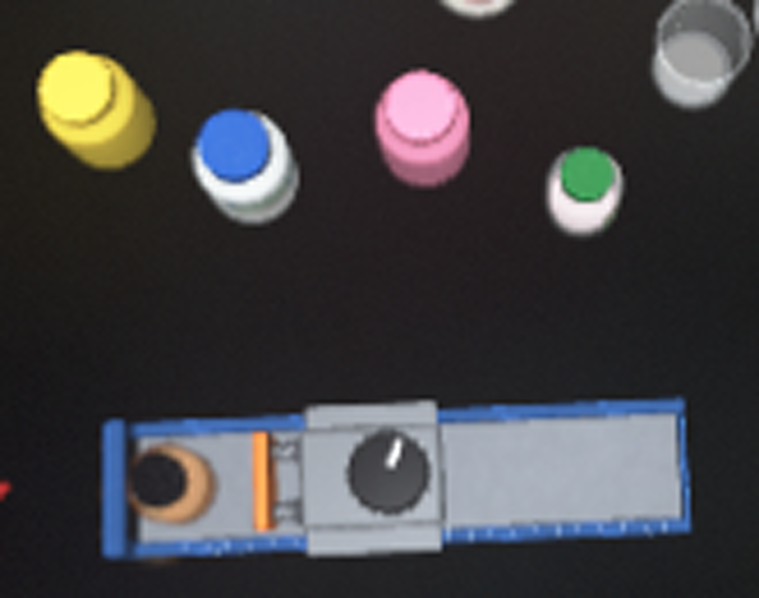

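The crop confirms the targets. The white blue-capped bottle is at crop (235,145) and the white green-capped one at (585,175). The yellow (80,90) and pink (420,105) look-alikes are not meant. The measured heights (101, 85, 88 knob) agree with the given sizes. Next I move above the knob while refining the tray axis.

```bash
python3 -m pendant '[{"delta_pos":[257,-517,0],"roll":-1.67,"claw":-1},{"delta_pos":[257,-517,0],"roll":-1.67,"claw":-1},{"delta_pos":[257,-517,0],"roll":-1.67,"claw":-1},{"delta_pos":[257,-517,0],"roll":-1.67,"claw":-1},{"delta_pos":[257,-517,0],"roll":-1.67,"claw":-1},{"delta_pos":[257,-517,0],"roll":-1.67,"claw":-1},{"delta_pos":[257,-517,0],"roll":-1.67,"claw":-1},{"delta_pos":[257,-517,0],"roll":-1.67,"claw":-1},{"delta_pos":[257,-517,0],"roll":-1.67,"claw":-1},{"delta_pos":[257,-517,0],"roll":-1.67,"claw":-1}]'
python3 - <<'E'
from h import *
z=load('top0');im=z['im'];P=cloud(z)
hsv=cv2.cvtColor(im,cv2.COLOR_RGB2HSV)
m=(hsv[...,0]>100)&(hsv[...,0]<125)&(hsv[...,1]>120)&(hsv[...,2]>60)
R=np.zeros_like(m);R[215:275,155:305]=1
q=P[m&R];w=q[(q[:,2]>19)&(q[:,2]<25)]
t=np.array([-.079,.997]);n=np.array([.997,.079]);c=np.array([492.4,27.6])
a=(w[:,:2]-c)@n;y=(w[:,:2]-c)@t
for s in(1,-1):
    k=(a*s>25)&(abs(y)<148)
    print(s,k.sum(),np.polyfit(y[k],a[k],1),a[k].min(),a[k].max(),y[k].min())
e=q[q[:,2]>48];ye=(e[:,:2]-c)@t;print('end',ye.min(),ye.max(),((e[:,:2]-c)@n).min(),((e[:,:2]-c)@n).max())
o=(hsv[...,0]>5)&(hsv[...,0]<20)&(hsv[...,1]>180)&(hsv[...,2]>150)&R.astype(bool)
f=P[o];f=f[(f[:,2]>52)&(f[:,2]<64)];yf=(f[:,:2]-c)@t;print('plate y',np.percentile(yf,[5,50,95]),len(f))
B=P[90:140,180:220].reshape(-1,3);B=B[B[:,2]>60];print('wash',B.min(0),B.max(0))
E
```

```text
time_s: 0.93
position: [421.9, 176.4, 235.5]
tcp_rot: [-2.319, -2.119, 0.0]
contact_force: [1.1, 0.6, 1.0]
opening: 0.998
1 205 [1.00145357e-02 3.52593343e+01] 30.527762133355843 40.10558889846784 -147.60567598501456
-1 146 [ 5.95672604e-03 -3.35677793e+01] -37.32998538400639 -29.81106187505396 -145.0745931285451
end 153.0683938770812 164.35562686151286 -36.925921915292705 39.48661661887984Traceback (most recent call last):
  File "<stdin>", line 14, in <module>
    return _quantile_unchecked(
        a, q, axis, out, overwrite_input, method, keepdims, weights)
    return _ureduce(a,
                    func=_quantile_ureduce_func,
    ...<5 lines>...
                    overwrite_input=overwrite_input,
                    method=method)
    r = func(a, **kwargs)
    result = _quantile(arr,
                       quantiles=q,
    ...<2 lines>...
                       out=out,
                       weights=wgt)
    slices_having_nans = np.isnan(arr[-1, ...])
                                  ~~~^^^^^^^^^
IndexError: index -1 is out of bounds for axis 0 with size 0
```

```bash
python3 -m pendant '[{"delta_pos":[71,-142,-60],"roll":-0.42,"claw":-1},{"delta_pos":[71,-142,-60],"roll":-0.42,"claw":-1},{"delta_pos":[71,-142,-60],"roll":-0.42,"claw":-1},{"delta_pos":[71,-142,-60],"roll":-0.42,"claw":-1},{"delta_pos":[71,-142,-60],"roll":-0.42,"claw":-1},{"delta_pos":[71,-142,-60],"roll":-0.42,"claw":-1},{"delta_pos":[71,-142,-60],"roll":-0.42,"claw":-1}]'
python3 - <<'E'
from h import *
im,d,p=snap('wrist','w1')
P=cloud(load('w1'))
for nm,(a,b) in dict(knob=(80,95)).items():
    k=(P[...,2]>a)&(P[...,2]<b)&(np.hypot(P[...,0]-493,P[...,1]-34)<40);q=P[k]
    print(len(q),q.min(0),q.max(0),cv2.minEnclosingCircle(q[:,:2].astype(np.float32)))
print(np.round(p['extrinsics'],2).tolist(),get_state()['position'],get_state()['tcp_rot'])
E
```

```text
time_s: 1.52
position: [492.3, 36.5, 175.3]
tcp_rot: [-2.705, -1.596, 0.001]
contact_force: [-0.0, 0.4, -0.0]
opening: 1.002
2355 [469.60391273  10.51338582  80.14745377] [515.77260156  56.14790089  91.17824467] ((492.7115783691406, 32.963294982910156), 23.2171688079834)
[[0.88, 0.47, 0.13, 527.76], [-0.48, 0.84, 0.23, 100.99], [-0.0, -0.26, 0.96, 325.25], [0.0, 0.0, 0.0, 1.0]] [492.52350662  37.11876815 175.79997242] [-2.70412494e+00 -1.59811621e+00 -7.17143440e-05]
```

View pics/w1.png

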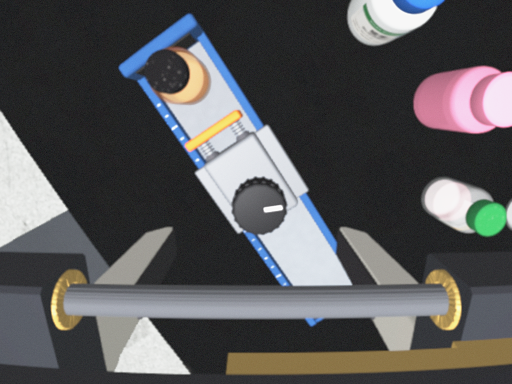

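The wrist view shows the knob at (258,205), with the marker pointing right. It measures (492.7, 33.0), which agrees with the top view. I descend and grip it.

```bash
python3 -m pendant '[{"delta_pos":[0,-1,-35],"roll":0,"claw":-1},{"delta_pos":[0,-1,-70],"roll":0,"claw":-1},{"delta_pos":[0,-1,-90],"roll":0,"claw":-1},{"delta_pos":[0,-1,-101],"roll":0,"claw":-0.5},{"delta_pos":[0,-1,-101],"roll":0,"claw":0.5},{"delta_pos":[0,-1,-101],"roll":0,"claw":0.5},{"delta_pos":[0,-1,-101],"roll":0,"claw":0.5},{"delta_pos":[0,-1,-101],"roll":0,"claw":0.5},{"delta_pos":[0,-1,-101],"roll":0,"claw":0.5}]'
```

```text
time_s: 2.32
position: [494.1, 35.5, 76.4]
tcp_rot: [2.704, 1.597, 0.004]
contact_force: [-0.4, -0.1, 0.4]
opening: 0.619
```

```bash
python3 -m pendant '[{"delta_pos":[0,0,0],"roll":0,"claw":0.6},{"delta_pos":[0,0,0],"roll":0,"claw":0.6},{"delta_pos":[0,0,0],"roll":0,"claw":0.6},{"delta_pos":[0,0,0],"roll":0,"claw":0.6},{"delta_pos":[0,0,0],"roll":0,"claw":0.6}]'; python3 -c "
from h import *
s=get_state();print(s['position'],s['contact_force'],s['moment'],s['joint_positions'],s['opening'])"
```

```text
time_s: 2.73
position: [494.1, 35.0, 75.6]
tcp_rot: [2.704, 1.596, 0.003]
contact_force: [5.0, -1.1, 0.1]
opening: 0.465
[494.11306274  34.95757379  75.55975435] [ 4.99250164 -1.13357704  0.12351128] [-0.38337996 -0.47848432  0.01374151] [-3.25816559e-02 -1.43737716e-02  1.94224395e+00 -4.88530023e-04
  1.21079568e+00  4.71867357e-01] 0.4650911136848686
```

```bash
python3 -m pendant '[{"delta_pos":[-1,0,0],"roll":0.12,"claw":0.6},{"delta_pos":[-1,0,0],"roll":0.24,"claw":0.6},{"delta_pos":[-1,0,0],"roll":0.36,"claw":0.6},{"delta_pos":[-1,0,0],"roll":0.48,"claw":0.6},{"delta_pos":[-1,0,0],"roll":0.6,"claw":0.6},{"delta_pos":[-1,0,0],"roll":0.7,"claw":0.6}]'; python3 -c "
from h import *
s=get_state();print(s['position'],s['contact_force'],s['moment'],s['joint_positions'],s['opening'])"
```

```text
time_s: 3.23
position: [492.3, 35.2, 75.5]
tcp_rot: [1.986, 2.433, 0.001]
contact_force: [-0.5, -2.9, 5.4]
opening: 0.468
[492.25695478  35.19604978  75.48288888] [-0.47210361 -2.90847614  5.39784795] [-0.35054821  0.47632815 -0.15172991] [-3.24702662e-02 -1.73326684e-02  1.94531979e+00 -1.23214966e-04
  1.21272007e+00 -2.34204763e-01] 0.4683299549574807
```

```bash
python3 -m pendant '[{"delta_pos":[0,0,0],"roll":0.1,"claw":0.6},{"delta_pos":[0,0,0],"roll":0.2,"claw":0.6},{"delta_pos":[0,0,0],"roll":0.3,"claw":0.6},{"delta_pos":[0,0,0],"roll":0.4,"claw":0.6},{"delta_pos":[0,0,0],"roll":0.5,"claw":0.6}]'; python3 -c "
from h import *
s=get_state();print(s['position'],s['contact_force'],s['moment'],s['joint_positions'],s['opening'])"
```

```text
time_s: 3.65
position: [491.1, 35.0, 75.4]
tcp_rot: [-1.324, -2.848, 0.002]
contact_force: [-7.6, -2.7, 10.8]
opening: 0.47
[491.11109572  35.00508777  75.40142398] [-7.58098178 -2.66190889 10.78140139] [-0.50833526  1.46128653 -0.24478457] [-3.25704903e-02 -1.77459349e-02  1.94589258e+00 -6.52774511e-04
  1.21520052e+00 -7.32880177e-01] 0.4699768836107614
```

```bash
python3 -m pendant '[{"delta_pos":[1.5,0,1],"roll":0.1,"claw":0.6},{"delta_pos":[1.5,0,1],"roll":0.2,"claw":0.6},{"delta_pos":[1.5,0,1],"roll":0.3,"claw":0.6},{"delta_pos":[1.5,0,1],"roll":0.4,"claw":0.6},{"delta_pos":[1.5,0,1],"roll":0.5,"claw":0.6}]'; python3 -c "
from h import *
s=get_state();print(s['position'],s['contact_force'],s['moment'],s['joint_positions'],s['opening'])"
```

```text
time_s: 4.07
position: [490.4, 35.0, 75.4]
tcp_rot: [-0.577, -3.082, 0.003]
contact_force: [-14.4, -1.9, 13.7]
opening: 0.471
[490.44590404  34.98732385  75.40679826] [-14.39942152  -1.89557626  13.73141008] [-0.59916338  2.62245157 -0.21684298] [-3.24456511e-02 -1.48484511e-02  1.94303381e+00 -9.48447724e-04
  1.21992671e+00 -1.23268051e+00] 0.4705353410723039
```

The force is growing because the grip was about 2 mm off-centre and the TCP swings around the knob axis. The centre works out at about (492.3, 33.4). I release, recentre and grip again.

```bash
python3 -m pendant '[{"delta_pos":[0,0,0],"roll":0,"claw":0},{"delta_pos":[0,0,0],"roll":0,"claw":-0.3},{"delta_pos":[0,0,0],"roll":0,"claw":-0.3},{"delta_pos":[0,0,0],"roll":0,"claw":-0.3},{"delta_pos":[0,0,0],"roll":0,"claw":-0.3}]'; python3 -c "
from h import *
s=get_state();print(s['position'],s['contact_force'],s['moment'],s['opening'])
snap('wrist','w2')
P=cloud(load('w2'));k=(P[...,2]>84)&(P[...,2]<95)&(np.hypot(P[...,0]-493,P[...,1]-34)<30);q=P[k];print(len(q),q.min(0),q.max(0))"
```

```text
time_s: 4.48
position: [493.4, 35.5, 75.7]
tcp_rot: [0.586, 3.086, 0.0]
contact_force: [0.1, -0.1, -0.1]
opening: 0.65
[493.36504208  35.47272364  75.658856  ] [ 0.12499229 -0.10423605 -0.12799568] [-0.02223783  0.02456924  0.02261472] 0.6499625436464784
5107 [469.6366239    5.19294879  84.00536439] [510.49186948  57.32247297  94.81546316]
```

```bash
python3 -c "
from h import *
a,d,p=snap('top','top2')
z=load('top0')['im']
c=lambda i:cv2.resize(i[225:270,205:255,::-1],None,fx=6,fy=6,interpolation=cv2.INTER_CUBIC)
cv2.imwrite('pics/c2.png',np.hstack([c(z),c(a),cv2.resize(load('w2')['im'][:,:,::-1],(360,270))]))"
```

```text
(no output)
```

View pics/c2.png

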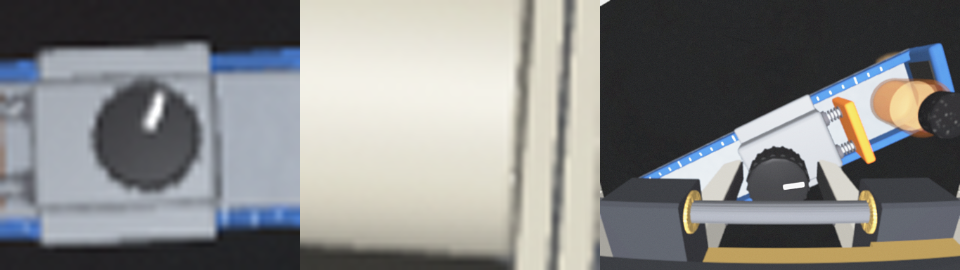

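The marker turned rigidly with the wrist by the full 1.7 rad. So the knob now reads at most 0.5, which is slack. I recentre, grip and slide the stop back.

```bash
python3 -m pendant '[{"delta_pos":[-1,-2.2,0],"roll":0,"claw":-0.3},{"delta_pos":[-1,-2.2,0],"roll":0,"claw":0.3},{"delta_pos":[-1,-2.2,0],"roll":0,"claw":0.6},{"delta_pos":[-1,-2.2,0],"roll":0,"claw":0.6},{"delta_pos":[-1,-2.2,0],"roll":0,"claw":0.6},{"delta_pos":[-1,-2.2,0],"roll":0,"claw":0.6},{"delta_pos":[-1,-2.2,0],"roll":0,"claw":0.6},{"delta_pos":[-0.3,-12.2,0],"roll":0,"claw":0.6},{"delta_pos":[0.4,-22,0],"roll":0,"claw":0.6}]'; python3 -c "
from h import *
s=get_state();print(s['position'],s['contact_force'],s['moment'],s['opening'])"
```

```text
time_s: 5.33
position: [493.9, 13.6, 75.7]
tcp_rot: [0.584, 3.087, 0.001]
contact_force: [2.1, 2.4, -1.6]
opening: 0.469
[493.86298216  13.57455251  75.71743726] [ 2.13898239  2.42207108 -1.56119401] [ 0.46191036 -0.31597327 -0.11636723] 0.46919552364467343
```

```bash
python3 -m pendant '[{"delta_pos":[1.4,-20,0],"roll":0,"claw":0.6},{"delta_pos":[2.8,-40,0],"roll":0,"claw":0.6},{"delta_pos":[4.2,-60,0],"roll":0,"claw":0.6},{"delta_pos":[5.6,-80,0],"roll":0,"claw":0.6},{"delta_pos":[7,-100,0],"roll":0,"claw":0.6},{"delta_pos":[7.8,-110,0],"roll":0,"claw":0.6},{"delta_pos":[8.1,-114,0],"roll":0,"claw":0.6},{"delta_pos":[8.1,-114,0],"roll":0,"claw":0.6}]'; python3 -c "
from h import *
s=get_state();print(s['position'],s['contact_force'],s['moment'],s['opening'],s['joint_positions'])"
```

```text
time_s: 6.0
position: [502.0, -101.8, 75.7]
tcp_rot: [0.587, 3.085, -0.001]
contact_force: [4.4, -1.5, -2.7]
opening: 0.468
[ 502.04900278 -101.76999747   75.7435824 ] [ 4.40939844 -1.5115105  -2.70861229] [-0.20053974 -0.75240657  0.05371265] 0.4683790049467948 [-2.99782921e-01  3.32131539e-02  1.89395154e+00 -5.02261949e-04
  1.21355160e+00 -1.49416406e+00]
```

```bash
python3 -m pendant '[{"delta_pos":[0,0,0],"roll":0,"claw":-0.2},{"delta_pos":[0,0,0],"roll":0,"claw":-0.6},{"delta_pos":[0,0,0],"roll":0,"claw":-0.6},{"delta_pos":[0,0,10],"roll":0,"claw":-1},{"delta_pos":[0,0,50],"roll":-0.12,"claw":-1},{"delta_pos":[0,0,90],"roll":-0.24,"claw":-1},{"delta_pos":[10,20,110],"roll":-0.36,"claw":-1},{"delta_pos":[40,50,110],"roll":-0.48,"claw":-1},{"delta_pos":[65,80,110],"roll":-0.6,"claw":-1},{"delta_pos":[80,110,110],"roll":-0.72,"claw":-1}]'
python3 - <<'E'
from h import *
P=cloud(load('top0')).reshape(-1,3)
for lo,hi,yl,yh in((105,260,60,200),(60,260,-120,-20),):
    q=P[(P[:,2]>lo)&(P[:,2]<hi)&(P[:,0]>600)&(P[:,0]<860)&(P[:,1]>yl)&(P[:,1]<yh)]
    for x in range(600,860,20):
        k=q[(q[:,0]>=x)&(q[:,0]<x+20)]
        if len(k):print(x,len(k),k[:,1].min().round(),k[:,1].max().round(),k[:,2].max().round())
    print()
E
```

```text
time_s: 6.83
position: [583.8, 11.0, 187.7]
tcp_rot: [1.642, 2.675, 0.002]
contact_force: [0.2, 0.2, -0.5]
opening: 0.997
780 101 103.0 142.0 148.0
800 204 96.0 148.0 194.0
820 71 86.0 137.0 194.0
840 26 62.0 86.0 186.0

620 1 -70.0 -70.0 60.0
640 100 -91.0 -54.0 89.0
660 75 -91.0 -52.0 88.0
680 1 -80.0 -80.0 60.0
720 7 -119.0 -113.0 71.0
740 10 -119.0 -113.0 71.0
760 3 -118.0 -116.0 69.0
```

```bash
python3 -m pendant '[{"delta_pos":[25,33,0],"roll":-0.12,"claw":-1},{"delta_pos":[48,64,0],"roll":-0.24,"claw":-1},{"delta_pos":[70,93,0],"roll":-0.36,"claw":-1},{"delta_pos":[85,113,0],"roll":-0.4,"claw":-1},{"delta_pos":[85,113,0],"roll":-0.4,"claw":-1},{"delta_pos":[85,113,0],"roll":-0.4,"claw":-1}]'
python3 - <<'E'
from h import *
print(get_state()['position'],get_state()['tcp_rot'])
im,d,p=snap('wrist','w3')
P=cloud(load('w3'))
k=(P[...,2]>96)&(P[...,2]<106)&(np.hypot(P[...,0]-669,P[...,1]-124)<35);q=P[k]
print(len(q),q.min(0),q.max(0),cv2.minEnclosingCircle(q[:,:2].astype(np.float32)))
E
```

```text
time_s: 7.33
position: [666.6, 124.1, 185.7]
tcp_rot: [-2.131, -2.307, 0.001]
contact_force: [-1.1, -0.7, -1.2]
opening: 1.002
[666.63242436 124.12922781 185.68576398] [-2.13137883e+00 -2.30748606e+00  1.17488842e-03]
1868 [650.08987455 104.98266762  96.1143347 ] [689.46211151 144.33537245 102.71850246] ((669.7002563476562, 124.66986083984375), 19.780698776245117)
```

```bash
python3 -m pendant '[{"delta_pos":[0.5,0.5,-35],"roll":0,"claw":-1},{"delta_pos":[0.5,0.5,-70],"roll":0,"claw":-1},{"delta_pos":[0.5,0.5,-105],"roll":0,"claw":-1},{"delta_pos":[0.5,0.5,-130],"roll":0,"claw":-1},{"delta_pos":[0.5,0.5,-146],"roll":0,"claw":-1},{"delta_pos":[0.5,0.5,-146],"roll":0,"claw":-1}]'
python3 -m pendant '[{"delta_pos":[0,0,0],"roll":0,"claw":0.5},{"delta_pos":[0,0,0],"roll":0,"claw":0.5},{"delta_pos":[0,0,0],"roll":0,"claw":0.5},{"delta_pos":[0,0,0],"roll":0,"claw":0.5},{"delta_pos":[0,0,0],"roll":0,"claw":0.5},{"delta_pos":[0,0,0],"roll":0,"claw":0.5},{"delta_pos":[0,0,0],"roll":0,"claw":0.5}]'
```

```text
time_s: 7.88
position: [663.1, 121.1, 34.8]
tcp_rot: [-2.133, -2.3, 0.01]
contact_force: [-1.0, -1.3, -0.2]
opening: 1.001
time_s: 8.47
position: [667.7, 123.0, 40.4]
tcp_rot: [2.135, 2.304, 0.001]
contact_force: [-0.9, -0.1, 2.2]
opening: 0.569
```

```bash
python3 -m pendant '[{"delta_pos":[0,0,20],"roll":0,"claw":0.5},{"delta_pos":[0,0,50],"roll":0,"claw":0.5},{"delta_pos":[-15,-10,65],"roll":0,"claw":0.5},{"delta_pos":[-45,-20,65],"roll":0,"claw":0.5},{"delta_pos":[-80,-29,65],"roll":0,"claw":0.5},{"delta_pos":[-115,-29,65],"roll":0,"claw":0.5},{"delta_pos":[-148,-29,65],"roll":0,"claw":0.5},{"delta_pos":[-170,-29,65],"roll":0,"claw":0.5},{"delta_pos":[-179,-29,65],"roll":0,"claw":0.5},{"delta_pos":[-179,-29,65],"roll":0,"claw":0.5}]'
python3 - <<'E'
from h import *
print(get_state()['position'],get_state()['contact_force'])
im,d,p=snap('wrist','w4');cv2.imwrite('pics/w4s.png',im[:,:,::-1])
P=cloud(load('w4'))
k=(P[...,2]>150)&(P[...,2]<175)&(np.hypot(P[...,0]-488,P[...,1]-95)<35);q=P[k]
print(len(q),q.min(0),q.max(0))
k=(P[...,2]>85)&(P[...,2]<105)&(np.hypot(P[...,0]-486,P[...,1]-155)<35);q=P[k]
print(len(q),q.min(0),q.max(0))
E
```

```text
time_s: 9.3
position: [486.8, 94.0, 104.5]
tcp_rot: [-2.135, -2.304, 0.001]
contact_force: [0.1, 0.3, -1.4]
opening: 0.569
[486.80359978  94.04096599 104.5325069 ] [ 0.05890126  0.34966551 -1.37095155]
6577 [456.60719731  82.40671546 150.00868439] [515.61626808 115.74390843 174.97488814]
3091 [470.12415702 121.06490611  85.00619648] [500.31975142 170.64126596 104.83321512]
```

View pics/w4s.png

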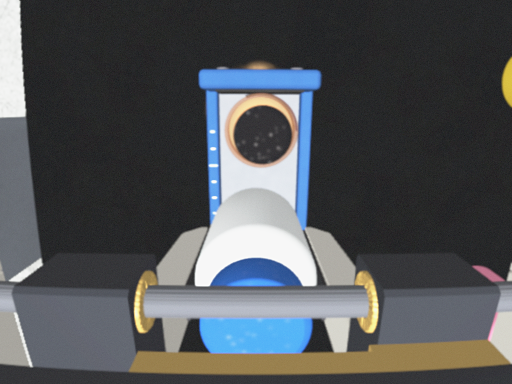

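Run:
```python
from h import *
P=cloud(load('w4'));im=load('w4')['im']
hsv=cv2.cvtColor(im,cv2.COLOR_RGB2HSV);m=(hsv[...,0]>100)&(hsv[...,0]<125)&(hsv[...,1]>120)&(hsv[...,2]>60)
q=P[m];q=q[(q[:,2]>18)&(q[:,2]<26)&(q[:,1]<178)&(q[:,1]>100)]
t=np.array([-.071,.9975]);n=np.array([.9975,.071]);c=np.array([493.2,27.7])
a=(q[:,:2]-c)@n;y=(q[:,:2]-c)@t
for s in(1,-1):
    k=a*s>20;print(s,k.sum(),np.percentile(a[k],[1,50,99]),y[k].min(),y[k].max(),np.polyfit(y[k],a[k],1))
w=(P[...,2]>55+20)&(P[...,2]<95)&(abs(P[...,0]-488)<32)&(abs(P[...,1]-95)<34)
b=P[w];print('held',len(b),b.min(0),b.max(0))
```

```text
1 1171 [29.90878013 33.59008458 37.84321861] 70.33113059950814 148.15060994287393 [1.24354457e-03 3.35003683e+01]
-1 1047 [-37.94665822 -33.66961536 -29.91572566] 75.00571307911217 153.23131726264347 [ 3.64792136e-03 -3.41577221e+01]
held 792 [456.04664805  99.95991928  75.01419649] [519.94591844 123.18028963  94.98857413]
```

```bash
python3 -m pendant '[{"delta_pos":[1.5,0,0],"roll":0,"claw":0.5},{"delta_pos":[1.5,0,-20],"roll":0,"claw":0.5},{"delta_pos":[1.5,0,-36],"roll":0,"claw":0.5},{"delta_pos":[1.5,0,-46],"roll":0,"claw":0.5},{"delta_pos":[1.5,0,-52],"roll":0,"claw":0.5},{"delta_pos":[1.5,0,-55],"roll":0,"claw":0.5},{"delta_pos":[1.5,0,-56],"roll":0,"claw":0.5},{"delta_pos":[1.5,0,-56],"roll":0,"claw":0.5}]'
```

```text
time_s: 10.02
position: [490.4, 93.9, 49.0]
tcp_rot: [2.135, 2.304, 0.001]
contact_force: [-0.3, -0.2, -1.0]
opening: 0.564
```

```bash
python3 -m pendant '[{"delta_pos":[-1.5,0,-0.5],"roll":0,"claw":0.5},{"delta_pos":[-1.5,0,-1],"roll":0,"claw":0.5},{"delta_pos":[-1.5,0,-1.2],"roll":0,"claw":0.5}]'
```

```text
time_s: 10.27
position: [488.7, 94.0, 48.3]
tcp_rot: [2.135, 2.304, 0.001]
contact_force: [-2.2, -0.7, 6.1]
opening: 0.565
```

```bash
python3 -m pendant '[{"delta_pos":[0,0,0],"roll":0,"claw":-0.3},{"delta_pos":[0,0,0],"roll":0,"claw":-0.6},{"delta_pos":[0,0,0],"roll":0,"claw":-0.6},{"delta_pos":[0,0,0],"roll":0,"claw":-0.8},{"delta_pos":[0,0,15],"roll":0,"claw":-1},{"delta_pos":[0,0,50],"roll":0,"claw":-1},{"delta_pos":[0,0,90],"roll":0,"claw":-1},{"delta_pos":[10,-10,130],"roll":0,"claw":-1},{"delta_pos":[35,-37,132],"roll":0,"claw":-1},{"delta_pos":[60,-64,132],"roll":0,"claw":-1}]'
python3 -m pendant '[{"delta_pos":[26,-25,0],"roll":0,"claw":-1},{"delta_pos":[53,-50,0],"roll":0,"claw":-1},{"delta_pos":[82,-75,0],"roll":0,"claw":-1},{"delta_pos":[105,-98,0],"roll":0,"claw":-1},{"delta_pos":[113,-103,0],"roll":0,"claw":-1},{"delta_pos":[113,-103,0],"roll":0,"claw":-1},{"delta_pos":[113,-103,0],"roll":0,"claw":-1}]'
python3 - <<'E'
from h import *
print(get_state()['position'],get_state()['tcp_rot'])
im,d,p=snap('wrist','w5')
P=cloud(load('w5'))
k=(P[...,2]>80)&(P[...,2]<90)&(np.hypot(P[...,0]-662,P[...,1]+73)<35);q=P[k]
print(len(q),q.min(0),q.max(0),cv2.minEnclosingCircle(q[:,:2].astype(np.float32)))
k=(P[...,2]>30);q=P[k&(np.hypot(P[...,0]-662,P[...,1]+73)>35)&(abs(P[...,1]+73)<60)&(P[...,2]<150)];print(q.min(0),q.max(0))
a=snap('top','top5')[0];cv2.imwrite('pics/c5.png',np.hstack([cv2.resize(a[145:275,145:310,::-1],(487,384)),im[:,:300,::-1]]))
E
```

```text
time_s: 11.1
position: [551.3, 29.9, 184.3]
tcp_rot: [2.128, 2.302, 0.009]
contact_force: [0.8, -0.2, -0.2]
opening: 1.001
time_s: 11.68
position: [661.0, -73.3, 178.7]
tcp_rot: [-2.136, -2.302, 0.001]
contact_force: [0.5, 0.5, 0.2]
opening: 1.002
[661.01613949 -73.27485328 178.65131069] [-2.13550814e+00 -2.30243542e+00  7.95067348e-04]
1034 [646.37897713 -86.61529069  80.03418206] [676.16454807 -57.25002294  87.65948606] ((661.2054443359375, -72.15985107421875), 15.115253448486328)
[ 458.20327513 -132.92589849   30.00183761] [816.7569872  -13.00550604 106.76960538]
```

View pics/c5.png

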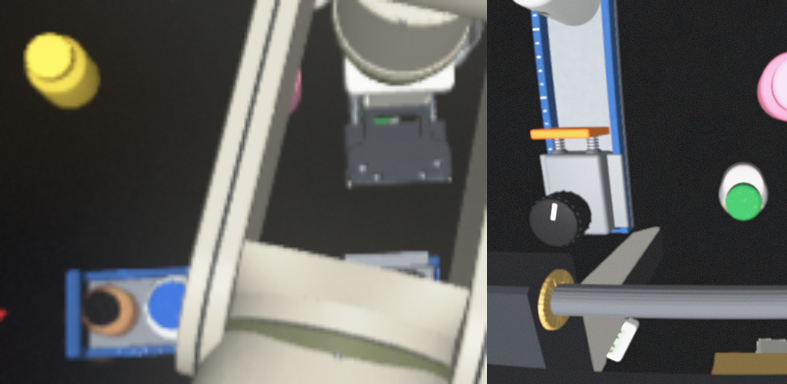

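The left picture shows blue upright beside amber in the tray. The right one shows the stop fully back and the green bottle at (743,195), measured (661.2, -72.2). I descend on it.

```bash
python3 -m pendant '[{"delta_pos":[0.5,1,-35],"roll":0,"claw":-1},{"delta_pos":[0.5,1,-70],"roll":0,"claw":-1},{"delta_pos":[0.5,1,-105],"roll":0,"claw":-1},{"delta_pos":[0.5,1,-128],"roll":0,"claw":-1},{"delta_pos":[0.5,1,-138],"roll":0,"claw":-1},{"delta_pos":[0.5,1,-138],"roll":0,"claw":0},{"delta_pos":[0.5,1,-138],"roll":0,"claw":0.7},{"delta_pos":[0.5,1,-138],"roll":0,"claw":0.7},{"delta_pos":[0.5,1,-138],"roll":0,"claw":0.7},{"delta_pos":[0.5,1,-138],"roll":0,"claw":0.7}]'
python3 -m pendant '[{"delta_pos":[0,0,0],"roll":0,"claw":0.7},{"delta_pos":[0,0,0],"roll":0,"claw":0.7},{"delta_pos":[0,0,0],"roll":0,"claw":0.7},{"delta_pos":[0,0,0],"roll":0,"claw":0.7},{"delta_pos":[0,0,0],"roll":0,"claw":0.7}]'
```

```text
time_s: 12.62
position: [663.3, -72.3, 43.9]
tcp_rot: [2.133, 2.302, 0.003]
contact_force: [0.7, 0.0, -0.2]
opening: 0.691
time_s: 13.03
position: [661.9, -72.2, 41.8]
tcp_rot: [2.135, 2.304, 0.0]
contact_force: [-1.2, 0.4, 3.5]
opening: 0.46
```

```bash
python3 -m pendant '[{"delta_pos":[0,0,20],"roll":0,"claw":0.7},{"delta_pos":[0,0,50],"roll":0,"claw":0.7},{"delta_pos":[-20,10,65],"roll":0,"claw":0.7},{"delta_pos":[-50,30,65],"roll":0,"claw":0.7},{"delta_pos":[-80,50,65],"roll":0,"claw":0.7},{"delta_pos":[-110,70,65],"roll":0,"claw":0.7},{"delta_pos":[-138,90,65],"roll":0,"claw":0.7},{"delta_pos":[-160,104,65],"roll":0,"claw":0.7},{"delta_pos":[-169,110,65],"roll":0,"claw":0.7},{"delta_pos":[-169,110,65],"roll":0,"claw":0.7}]'
python3 -m pendant '[{"delta_pos":[0,0,-20],"roll":0,"claw":0.7},{"delta_pos":[0,0,-36],"roll":0,"claw":0.7},{"delta_pos":[0,0,-46],"roll":0,"claw":0.7},{"delta_pos":[0,0,-52],"roll":0,"claw":0.7},{"delta_pos":[0,0,-54],"roll":0,"claw":0.7},{"delta_pos":[0,0,-55],"roll":0,"claw":0.7},{"delta_pos":[0,0,-56],"roll":0,"claw":0.7},{"delta_pos":[0,0,-56],"roll":0,"claw":0.7}]'
```

```text
time_s: 13.87
position: [490.9, 39.1, 106.0]
tcp_rot: [-2.133, -2.305, 0.001]
contact_force: [0.6, -0.6, -1.4]
opening: 0.457
time_s: 14.53
position: [493.4, 37.8, 51.0]
tcp_rot: [2.135, 2.303, 0.001]
contact_force: [-0.4, 0.5, -1.7]
opening: 0.464
```

```bash
python3 -m pendant '[{"delta_pos":[-0.8,0,-0.5],"roll":0,"claw":0.7},{"delta_pos":[-0.8,0,-1],"roll":0,"claw":0.7},{"delta_pos":[-0.8,0,-1.5],"roll":0,"claw":0.7},{"delta_pos":[-0.8,0,-1.5],"roll":0,"claw":0.7}]'
```

```text
time_s: 14.87
position: [492.3, 37.9, 49.7]
tcp_rot: [2.135, 2.304, 0.001]
contact_force: [-2.2, -0.8, 5.1]
opening: 0.459
```

```bash
python3 -m pendant '[{"delta_pos":[0,0,0],"roll":0,"claw":0},{"delta_pos":[0,0,0],"roll":0,"claw":-0.4},{"delta_pos":[0,0,0],"roll":0,"claw":-0.6},{"delta_pos":[0,0,0],"roll":0,"claw":-0.8},{"delta_pos":[0,0,15],"roll":0,"claw":-1},{"delta_pos":[0,0,50],"roll":0,"claw":-1},{"delta_pos":[0,0,90],"roll":0,"claw":-1},{"delta_pos":[0,-10,110],"roll":0.12,"claw":-1},{"delta_pos":[3,-40,110],"roll":0.24,"claw":-1},{"delta_pos":[6,-75,110],"roll":0.36,"claw":-1}]'
python3 -m pendant '[{"delta_pos":[1,-20,0],"roll":0.12,"claw":-1},{"delta_pos":[2,-40,0],"roll":0.24,"claw":-1},{"delta_pos":[3,-55,0],"roll":0.36,"claw":-1},{"delta_pos":[3.5,-65,0],"roll":0.48,"claw":-1},{"delta_pos":[3.5,-65,0],"roll":0.6,"claw":-1},{"delta_pos":[3.5,-65,0],"roll":0.72,"claw":-1},{"delta_pos":[3.5,-65,0],"roll":0.84,"claw":-1},{"delta_pos":[3.5,-65,0],"roll":0.96,"claw":-1},{"delta_pos":[3.5,-65,0],"roll":1.07,"claw":-1},{"delta_pos":[3.5,-65,0],"roll":1.07,"claw":-1}]'
python3 - <<'E'
from h import *
print(get_state()['position'],get_state()['tcp_rot'])
im,d,p=snap('wrist','w6')
P=cloud(load('w6'))
k=(P[...,2]>84)&(P[...,2]<92)&(np.hypot(P[...,0]-502,P[...,1]+102)<32);q=P[k]
print(len(q),q.min(0),q.max(0),cv2.minEnclosingCircle(q[:,:2].astype(np.float32)))
E
```

```text
time_s: 15.7
position: [499.5, -35.8, 161.5]
tcp_rot: [1.679, 2.65, 0.004]
contact_force: [-0.3, 0.2, -0.1]
opening: 0.996
time_s: 16.53
position: [501.3, -101.0, 158.8]
tcp_rot: [-0.099, -3.14, -0.0]
contact_force: [0.5, 0.1, 0.9]
opening: 1.0
[ 501.34728069 -100.98791073  158.81349042] [-9.94925001e-02 -3.13989811e+00 -4.46115072e-05]
2614 [ 479.53306742 -123.92900588   84.02216406] [524.72374703 -79.02302667  91.06907422] ((502.28009033203125, -101.08043670654297), 22.95288848876953)
```

View pics/w6.png

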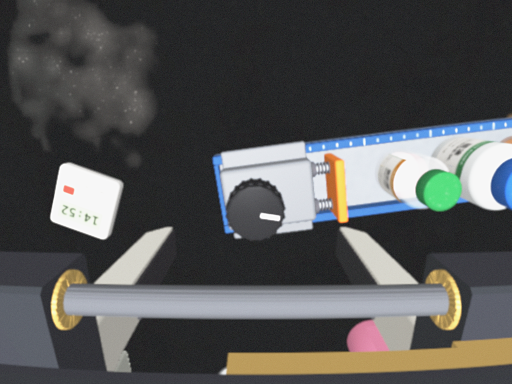

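The row is upright, with green at (437,188) and blue at (500,180). The knob is at (255,208), measured (502.3, -101.1). I descend and grip it.

```bash
python3 -m pendant '[{"delta_pos":[0.7,0,-35],"roll":0,"claw":-1},{"delta_pos":[0.7,0,-65],"roll":0,"claw":-1},{"delta_pos":[0.7,0,-80],"roll":0,"claw":-0.5},{"delta_pos":[0.7,0,-84],"roll":0,"claw":-0.2},{"delta_pos":[0.7,0,-84],"roll":0,"claw":0},{"delta_pos":[0.7,0,-84],"roll":0,"claw":0.6},{"delta_pos":[0.7,0,-84],"roll":0,"claw":0.6},{"delta_pos":[0.7,0,-84],"roll":0,"claw":0.6},{"delta_pos":[0.7,0,-84],"roll":0,"claw":0.6},{"delta_pos":[0.7,0,-84],"roll":0,"claw":0.6}]'
python3 -m pendant '[{"delta_pos":[0,0,0],"roll":0,"claw":0.6},{"delta_pos":[0,0,0],"roll":0,"claw":0.6},{"delta_pos":[0,0,0],"roll":0,"claw":0.6}]'
```

```text
time_s: 17.42
position: [502.8, -101.2, 75.9]
tcp_rot: [0.108, 3.138, -0.001]
contact_force: [-0.4, -5.0, 2.8]
opening: 0.476
time_s: 17.67
position: [502.7, -101.2, 75.8]
tcp_rot: [0.108, 3.138, -0.001]
contact_force: [-0.7, 0.4, 6.2]
opening: 0.461
```

```bash
python3 -m pendant '[{"delta_pos":[-0.7,10,0],"roll":0,"claw":0.6},{"delta_pos":[-1.4,20,0],"roll":0,"claw":0.6},{"delta_pos":[-2.1,30,0],"roll":0,"claw":0.6},{"delta_pos":[-2.6,36,0],"roll":0,"claw":0.6},{"delta_pos":[-2.8,40,0],"roll":0,"claw":0.6},{"delta_pos":[-3.1,44,0],"roll":0,"claw":0.6},{"delta_pos":[-3.4,48,0],"roll":0,"claw":0.6},{"delta_pos":[-3.7,52,0],"roll":0,"claw":0.6},{"delta_pos":[-3.9,55,0],"roll":0,"claw":0.6}]'
python3 -c "
from h import *
s=get_state();print(s['position'],s['contact_force'])"
python3 -m pendant '[{"delta_pos":[-0.2,2,0],"roll":0,"claw":0.6},{"delta_pos":[-0.3,4,0],"roll":0,"claw":0.6},{"delta_pos":[-0.4,6,0],"roll":0,"claw":0.6},{"delta_pos":[-0.5,7,0],"roll":0,"claw":0.6},{"delta_pos":[-0.6,8,0],"roll":0,"claw":0.6},{"delta_pos":[-0.6,8,0],"roll":0,"claw":0.6}]'
python3 -c "
from h import *
s=get_state();print(s['position'],s['contact_force'])"
```

```text
time_s: 18.42
position: [498.8, -46.0, 75.8]
tcp_rot: [0.108, 3.138, -0.001]
contact_force: [-0.5, -2.8, 7.1]
opening: 0.472
[498.80269076 -45.96587886  75.84023701] [-0.471123   -2.80789986  7.06193369]
time_s: 18.92
position: [498.2, -38.0, 75.8]
tcp_rot: [0.108, 3.138, -0.001]
contact_force: [-0.1, -2.2, 6.1]
opening: 0.468
[498.22729542 -38.01086634  75.8419825 ] [-0.1388611  -2.17250166  6.12464611]
```

```bash
for i in 1; do python3 -m pendant '[{"delta_pos":[-0.07,1,0],"roll":0,"claw":0.6},{"delta_pos":[-0.14,2,0],"roll":0,"claw":0.6},{"delta_pos":[-0.14,2,0],"roll":0,"claw":0.6},{"delta_pos":[-0.14,2,0],"roll":0,"claw":0.6}]'; done
python3 -m pendant '[{"delta_pos":[-0.07,1,0],"roll":0,"claw":0.6},{"delta_pos":[-0.14,2,0],"roll":0,"claw":0.6},{"delta_pos":[-0.14,2,0],"roll":0,"claw":0.6},{"delta_pos":[-0.14,2,0],"roll":0,"claw":0.6}]'
```

```text
time_s: 19.25
position: [498.1, -36.2, 75.8]
tcp_rot: [0.108, 3.138, -0.001]
contact_force: [-0.8, -2.7, 5.9]
opening: 0.472
time_s: 19.58
position: [497.9, -34.2, 75.8]
tcp_rot: [0.108, 3.138, -0.001]
contact_force: [-0.9, -3.1, 6.3]
opening: 0.468
```

```bash
python3 -m pendant '[{"delta_pos":[-0.07,1,0],"roll":0,"claw":0.6},{"delta_pos":[-0.14,2,0],"roll":0,"claw":0.6},{"delta_pos":[-0.14,2,0],"roll":0,"claw":0.6},{"delta_pos":[-0.14,2,0],"roll":0,"claw":0.6}]'
python3 -m pendant '[{"delta_pos":[-0.07,1,0],"roll":0,"claw":0.6},{"delta_pos":[-0.14,2,0],"roll":0,"claw":0.6},{"delta_pos":[-0.14,2,0],"roll":0,"claw":0.6},{"delta_pos":[-0.14,2,0],"roll":0,"claw":0.6}]'
python3 - <<'E'
from h import *
s=get_state();print(s['position'],s['contact_force'])
im,d,p=snap('wrist','w7');a=snap('side','side7')[0]
cv2.imwrite('pics/c7.png',np.hstack([im[90:384,150:,::-1],cv2.resize(a[150:270,150:270,::-1],(294,294),interpolation=cv2.INTER_CUBIC)]))
E
```

```text
time_s: 19.92
position: [497.8, -32.4, 75.9]
tcp_rot: [0.108, 3.138, -0.002]
contact_force: [-0.8, -3.0, 5.8]
opening: 0.469
time_s: 20.25
position: [497.7, -30.7, 75.8]
tcp_rot: [0.108, 3.138, -0.003]
contact_force: [-0.3, -5.4, 5.0]
opening: 0.469
[497.68791517 -30.73761118  75.82560019] [-0.3069402  -5.4494811   4.98498988]
```

View pics/c7.png

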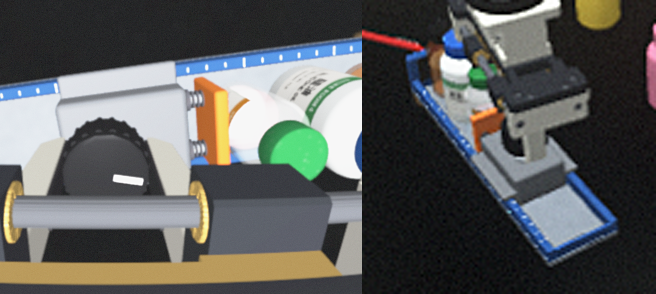

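```bash
python3 -m pendant '[{"delta_pos":[-0.07,1,0],"roll":0,"claw":0.6},{"delta_pos":[-0.14,2,0],"roll":0,"claw":0.6},{"delta_pos":[-0.14,2,0],"roll":0,"claw":0.6},{"delta_pos":[-0.14,2,0],"roll":0,"claw":0.6}]'
python3 -m pendant '[{"delta_pos":[-0.07,1,0],"roll":0,"claw":0.6},{"delta_pos":[-0.14,2,0],"roll":0,"claw":0.6},{"delta_pos":[-0.14,2,0],"roll":0,"claw":0.6},{"delta_pos":[-0.14,2,0],"roll":0,"claw":0.6}]'
python3 -m pendant '[{"delta_pos":[-0.05,0.7,0],"roll":0,"claw":0.6},{"delta_pos":[-0.05,0.7,0],"roll":0,"claw":0.6},{"delta_pos":[-0.05,0.7,0],"roll":0,"claw":0.6}]'
```

```text
time_s: 20.68
position: [497.6, -29.1, 75.9]
tcp_rot: [0.108, 3.138, -0.004]
contact_force: [-0.9, -7.2, 5.3]
opening: 0.466
time_s: 21.02
position: [497.5, -27.5, 75.9]
tcp_rot: [0.108, 3.138, -0.005]
contact_force: [-0.3, -9.8, 4.7]
opening: 0.465
time_s: 21.27
position: [497.4, -27.0, 75.8]
tcp_rot: [0.108, 3.138, -0.005]
contact_force: [-1.2, -9.9, 5.0]
opening: 0.467
```

Run:
```python
from h import *
s=get_state()['position']
snap('wrist','w8')
t=np.array([-.071,.9975]);n=np.array([.9975,.071]);c=np.array([493.2,27.7])
for tag,k in(('w6',np.array([502.5,-101.2])),('w7',np.array([497.7,-30.7])),('w8',s[:2])):
    z=load(tag);P=cloud(z);hsv=cv2.cvtColor(z['im'],cv2.COLOR_RGB2HSV)
    m=(hsv[...,0]>8)&(hsv[...,0]<22)&(hsv[...,1]>190)&(hsv[...,2]>140)
    q=P[m&(P[...,2]>50)&(P[...,2]<66)];y=(q[:,:2]-k)@t;a=(q[:,:2]-c)@n
    kk=(abs(a)<30)&(y>40)&(y<95)
    print(tag,kk.sum(),np.percentile(y[kk],[2,50,98]).round(1),'knob tray y',((k-c)@t).round(1),q[kk,2].mean())
    if tag=='w8':
        pass
```

```text
w6 48 [68.1 68.3 70.6] knob tray y -129.2 55.79326974385837
w7 113 [63.7 64.1 83.6] knob tray y -58.6 55.99974966214932
w8 112 [60.  60.5 78.9] knob tray y -54.8 56.079452946100595
```

Run:
```python
from h import *
im=load('w8')['im'];a=snap('side','side8')[0];b=snap('top','top8')[0]
r=lambda i,h:cv2.resize(i[:,:,::-1],None,fx=h/i.shape[0],fy=h/i.shape[0],interpolation=cv2.INTER_CUBIC)
cv2.imwrite('pics/c8.png',np.hstack([r(im[100:280,300:],290),r(a[140:230,185:265],290),r(b[205:280,150:200],290)]))
P=cloud(load('w8'))
t=np.array([-.071,.9975]);n=np.array([.9975,.071]);c=np.array([493.2,27.7])
for tag in('top8','w8'):
    P=cloud(load(tag)).reshape(-1,3);a=(P[:,:2]-c)@n;y=(P[:,:2]-c)@t
    for lo,hi,yl,yh in((104,114,45,110),(88,98,0,50),(90,102,105,160)):
        k=(abs(a)<30)&(y>yl)&(y<yh)&(P[:,2]>lo)&(P[:,2]<hi)
        if k.sum():print(tag,lo,k.sum(),'y',y[k].min().round(1),y[k].max().round(1),'a',a[k].min().round(1),a[k].max().round(1),'z',P[k,2].std().round(1))
```

```text
top8 104 197 y 64.5 101.4 a -14.2 22.4 z 1.7
top8 90 115 y 117.4 144.9 a -11.6 15.3 z 1.7
w8 88 2169 y 20.4 50.0 a -13.2 14.0 z 1.4
```

View pics/c8.png

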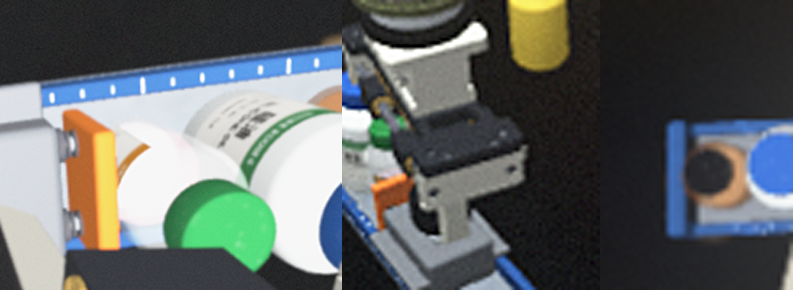

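All three are upright. Along the tray, amber is at 131 mm (touching the wall), blue at 83 and green at about 35, so the row is closed. The spring force and slope put the plate at about 6.4 mm and the cameras give up to 7.8. I now tighten.

```bash
python3 -m pendant '[{"delta_pos":[0,0,0],"roll":-0.12,"claw":0.6},{"delta_pos":[0,0,0],"roll":-0.24,"claw":0.6},{"delta_pos":[0,0,0],"roll":-0.36,"claw":0.6},{"delta_pos":[0,0,0],"roll":-0.48,"claw":0.6},{"delta_pos":[0,0,0],"roll":-0.6,"claw":0.6},{"delta_pos":[0,0,0],"roll":-0.72,"claw":0.6},{"delta_pos":[0,0,0],"roll":-0.84,"claw":0.6},{"delta_pos":[0,0,0],"roll":-0.9,"claw":0.6}]'; python3 -c "
from h import *
s=get_state();print(s['position'],s['contact_force'],s['moment'],s['joint_positions'])"
python3 -m pendant '[{"delta_pos":[0,0,0],"roll":-0.12,"claw":0.6},{"delta_pos":[0,0,0],"roll":-0.24,"claw":0.6},{"delta_pos":[0,0,0],"roll":-0.36,"claw":0.6},{"delta_pos":[0,0,0],"roll":-0.48,"claw":0.6},{"delta_pos":[0,0,0],"roll":-0.6,"claw":0.6},{"delta_pos":[0,0,0],"roll":-0.7,"claw":0.6},{"delta_pos":[0,0,0],"roll":-0.8,"claw":0.6}]'; python3 -c "
from h import *
s=get_state();print(s['position'],s['contact_force'],s['moment'],s['joint_positions'])"
```

```text
time_s: 22.08
position: [497.3, -27.2, 75.9]
tcp_rot: [1.471, 2.773, -0.004]
contact_force: [-1.0, -10.8, 6.1]
opening: 0.465
[497.3002519  -27.17327017  75.85732972] [ -0.95169671 -10.80760579   6.14552226] [-1.98216084  0.28048009  0.2161822 ] [-0.15501305 -0.00610561  1.93344259 -0.00375587  1.21234307 -0.74899438]
time_s: 22.67
position: [497.1, -27.2, 75.9]
tcp_rot: [2.432, 1.983, -0.003]
contact_force: [-1.2, -11.5, 7.2]
opening: 0.467
[497.12346652 -27.1611451   75.87961406] [ -1.1674758  -11.50232163   7.19957476] [-1.91330109  0.63866405  0.24324916] [-0.15501731 -0.00622977  1.93352095 -0.00379435  1.21278401  0.04918116]
```

```bash
python3 -m pendant '[{"delta_pos":[0,0,0],"roll":-0.1,"claw":0.6},{"delta_pos":[0,0,0],"roll":-0.2,"claw":0.6},{"delta_pos":[0,0,0],"roll":-0.2,"claw":0.6}]'; python3 -c "
from h import *
s=get_state();print(s['position'],s['contact_force'],s['moment'],s['joint_positions'][5])"
python3 -m pendant '[{"delta_pos":[0,0,0],"roll":-0.1,"claw":0.6},{"delta_pos":[0,0,0],"roll":-0.15,"claw":0.6},{"delta_pos":[0,0,0],"roll":-0.15,"claw":0.6}]'; python3 -c "
from h import *
s=get_state();print(s['position'],s['contact_force'],s['moment'],s['joint_positions'][5])"
```

```text
time_s: 22.92
position: [497.1, -27.2, 75.9]
tcp_rot: [2.619, 1.728, -0.002]
contact_force: [-2.3, -10.9, 7.6]
opening: 0.468
[497.07733005 -27.15472156  75.90744256] [ -2.26551583 -10.91270526   7.59434113] [-1.90330019  0.65127511 -0.13064895] 0.25074918150369435
time_s: 23.17
position: [498.4, -25.1, 75.9]
tcp_rot: [2.74, 1.533, 0.005]
contact_force: [5.3, -0.7, 1.1]
opening: 0.464
[498.38921013 -25.11350912  75.91904913] [ 5.26213753 -0.65138192  1.07417667] [-0.0941161  -0.76624929  0.37827689] 0.39728651942817145
```

The last 0.15 rad gave a small jump and a force drop, probably the pads shifting on the knob. I release and look.

```bash
python3 -m pendant '[{"delta_pos":[0,0,0],"roll":0,"claw":0},{"delta_pos":[0,0,0],"roll":0,"claw":-0.4},{"delta_pos":[0,0,0],"roll":0,"claw":-0.4},{"delta_pos":[0,0,20],"roll":0,"claw":-0.4},{"delta_pos":[0,0,55],"roll":0,"claw":-0.4},{"delta_pos":[0,0,90],"roll":0,"claw":-0.6},{"delta_pos":[0,0,95],"roll":0,"claw":-1},{"delta_pos":[0,0,95],"roll":0,"claw":-1},{"delta_pos":[0,0,95],"roll":0,"claw":-1}]'
python3 - <<'E'
from h import *
s=get_state();print(s['position'],s['joint_positions'])
snap('wrist','w9');im=load('w9')['im'];cv2.imwrite('pics/w9s.png',im[:,:,::-1])
t=np.array([-.071,.9975]);n=np.array([.9975,.071]);c=np.array([493.2,27.7])
P=cloud(load('w9'));q=P[(P[...,2]>84)&(P[...,2]<92)&(np.hypot(P[...,0]-498,P[...,1]+27)<30)]
C=np.array(cv2.minEnclosingCircle(q[:,:2].astype(np.float32))[0]);print('knob',C,((C-c)@t))
hsv=cv2.cvtColor(im,cv2.COLOR_RGB2HSV);m=(hsv[...,0]>8)&(hsv[...,0]<22)&(hsv[...,1]>190)&(hsv[...,2]>140)
q=P[m&(P[...,2]>50)&(P[...,2]<66)];y=(q[:,:2]-c)@t;print('plate',len(y),np.percentile(y,[2,50,98]),q[:,2].mean())
w=P.reshape(-1,3);a=(w[:,:2]-c)@n;y=(w[:,:2]-c)@t
for lo,hi,yl,yh in((104,114,50,110),(88,98,-10,56),(90,102,108,160)):
    k=(abs(a)<30)&(y>yl)&(y<yh)&(w[:,2]>lo)&(w[:,2]<hi);print(lo,k.sum(),y[k].min(),y[k].max(),a[k].min(),a[k].max())
E
```

```text
time_s: 23.92
position: [496.5, -25.2, 169.6]
tcp_rot: [-2.739, -1.538, 0.0]
contact_force: [-0.6, -0.1, -1.2]
opening: 0.936
[496.52532143 -25.16696416 169.55239688] [-1.53842166e-01 -1.09303135e-01  1.85131540e+00  4.46033279e-05
  1.39966850e+00  3.93860279e-01]
knob [497.36077881 -26.52549553] -54.38534708576203
plate 3 [ 7.93946355  9.01014873 10.75864285] 56.03410034066144
104 3102 63.96987670220848 103.60555730920267 -16.005185745468726 23.146681481021684
88 1472 20.336575718609968 50.55373252485165 -12.272711760887395 17.474610284940656
90 666 115.37269467092062 136.44614407284323 -13.758831032360515 11.219096937203272
```

View pics/w9s.png

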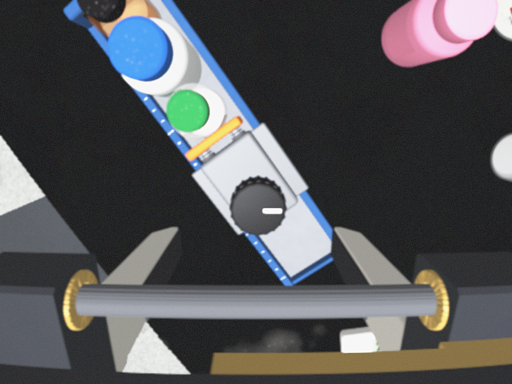

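Run:
```python
from h import *
for tag,C in(('w1',(492.7,33)),('w2',(492.4,33.3)),('w6',(502.3,-101.1)),('w8',(497.1,-27.2)),('w9',(497.4,-26.5))):
    z=load(tag);P=cloud(z);im=z['im']
    k=(np.hypot(P[...,0]-C[0],P[...,1]-C[1])<21)&(P[...,2]>82)&(P[...,2]<96)&(im.min(-1)>170)
    q=P[k][:,:2]
    if len(q)<5:print(tag,len(q));continue
    m=q.mean(0);u=np.linalg.svd(q-m)[2][0]
    if u@(m-C)<0:u=-u
    print(tag,len(q),'dir axis',np.arctan2(u[1],u[0]).round(3),'from centre',np.arctan2(*(m-C)[::-1]).round(3))
```

```text
w1 108 dir axis -0.375 from centre -0.362
w2 240 dir axis 1.272 from centre 1.357
w6 114 dir axis 1.341 from centre 1.331
w8 221 dir axis 1.351 from centre 1.359
w9 114 dir axis -0.558 from centre -0.6
```

Run:
```python
from h import *
t=np.array([-.071,.9975]);n=np.array([.9975,.071])
for tag,C in(('w1',None),('w6',None),('w9',None)):
    z=load(tag);im=z['im'];P=cloud(z);K,D,E=[np.array(z[x],float) for x in('K','dist','E')]
    hsv=cv2.cvtColor(im,cv2.COLOR_RGB2HSV);m=(hsv[...,0]>8)&(hsv[...,0]<24)&(hsv[...,1]>150)&(hsv[...,2]>200)
    m=m.astype(np.uint8);N,L,S,_=cv2.connectedComponentsWithStats(m)
    def plane(uv,h):
        x=cv2.undistortPoints(np.array(uv,float).reshape(-1,1,2),K,D).reshape(-1,2)
        d=np.c_[x[:,0],-x[:,1],-np.ones(len(x))]@E[:3,:3].T
        return (E[:3,3]+d*((h-E[2,3])/d[:,2])[:,None])[:,:2]
    ref=dict(w1=(492.7,33),w6=(502.3,-101.1),w9=(497.4,-26.5))[tag]
    q=P[(P[...,2]>84)&(P[...,2]<92)&(np.hypot(P[...,0]-ref[0],P[...,1]-ref[1])<30)]
    C=np.array(cv2.minEnclosingCircle(q[:,:2].astype(np.float32))[0])
    for i in range(1,N):
        if S[i,4]<80:continue
        v,u=np.where(L==i);w=plane(np.c_[u,v],60)-C;y=w@t
        print(tag,S[i].tolist(),'y',np.percentile(y,[2,50,98]).round(1),'a',np.ptp(w@n).round(1))
```

```text
w1 [190, 111, 51, 39, 125] y [68.1 69.1 74.8] a 51.8
w6 [325, 154, 23, 69, 240] y [62.5 68.3 74.6] a 59.7
```

Run:
```python
from h import *
t=np.array([-.071,.9975]);n=np.array([.9975,.071])
for tag,ref in(('w1',(492.7,33)),('w9',(497.4,-26.5))):
    z=load(tag);im=z['im'];P=cloud(z);K,D,E=[np.array(z[x],float) for x in('K','dist','E')]
    sat=(im[...,0].astype(int)-im[...,2]); m=(sat>90)
    v,u=np.where(m);s=(u>180)&(u<250)&(v>105)&(v<165);u,v=u[s],v[s]
    x=cv2.undistortPoints(np.c_[u,v].astype(float).reshape(-1,1,2),K,D).reshape(-1,2)
    d=np.c_[x[:,0],-x[:,1],-np.ones(len(x))]@E[:3,:3].T
    w=(E[:3,3]+d*((60-E[2,3])/d[:,2])[:,None])[:,:2]
    q=P[(P[...,2]>84)&(P[...,2]<92)&(np.hypot(P[...,0]-ref[0],P[...,1]-ref[1])<30)]
    C=np.array(cv2.minEnclosingCircle(q[:,:2].astype(np.float32))[0])
    y=(w-C)@t;a=(w-C)@n
    print(tag,len(y),np.percentile(y,[2,25,50,75,98]).round(1),np.ptp(a).round(1))
    cv2.imwrite(f'pics/m_{tag}.png',im[90:230,150:330,::-1])
r=[cv2.resize(cv2.imread(f'pics/m_{k}.png'),None,fx=2.2,fy=2.2) for k in('w1','w9')];cv2.imwrite('pics/m.png',np.hstack(r))
```

```text
w1 612 [67.8 69.7 71.6 73.6 75.4] 54.2
w9 618 [60.3 62.1 64.  65.9 67.6] 54.7
```

View pics/m.png

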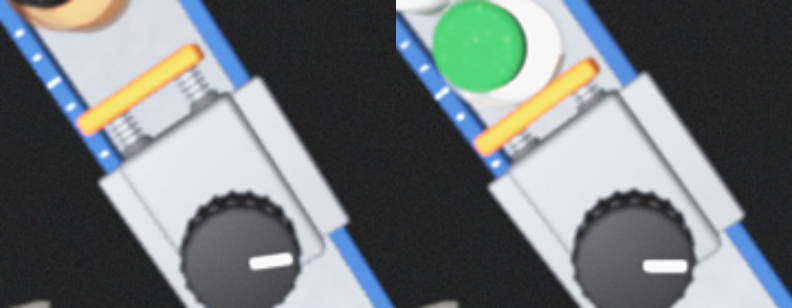

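Using the same camera pose for both, the plate-to-knob distance went from 71.6 to 64.0 mm. That makes the plate 7.6 mm in, about 58 % of its travel and roughly half way. The knob turned 1.71 rad out and 1.92 rad in, so it stands at 1.92 or more, which is firm. I lift clear, recheck and hand in.

```bash
python3 -m pendant '[{"delta_pos":[0,0,20],"roll":0,"claw":-1},{"delta_pos":[0,0,40],"roll":0,"claw":-1},{"delta_pos":[0,0,40],"roll":0,"claw":-1},{"delta_pos":[0,0,40],"roll":0,"claw":-1},{"delta_pos":[0,0,40],"roll":0,"claw":-1},{"delta_pos":[0,0,40],"roll":0,"claw":-1}]'
python3 - <<'E'
from h import *
snap('wrist','w10');P=cloud(load('w10'))
q=P[(P[...,2]>84)&(P[...,2]<92)&(np.hypot(P[...,0]-497.4,P[...,1]+26.5)<30)]
print('knob',cv2.minEnclosingCircle(q[:,:2].astype(np.float32)))
for n,(x,y,lo,hi) in dict(green=(490,63,88,98),blue=(487,111,104,114),amber=(484,159,92,102)).items():
    q=P[(P[...,2]>lo)&(P[...,2]<hi)&(np.hypot(P[...,0]-x,P[...,1]-y)<22)];print(n,len(q),q.mean(0).round(1) if len(q) else '')
print(finish_job())
E
```

```text
time_s: 24.47
position: [495.6, -25.1, 207.7]
tcp_rot: [-2.738, -1.537, 0.004]
contact_force: [-0.4, 0.5, -0.7]
opening: 1.0
knob ((497.259521484375, -26.478769302368164), 22.890642166137695)
green 1069 [493.6  63.3  93.4]
blue 2137 [490.6 111.1 108.5]
amber 1009 [484.1 155.8  96.2]
the job is handed in; nothing more can be done
None
```

The job is handed in at about 24.5 s. I slackened the knob, slid the stop back and stood the blue-capped and then the green-capped bottle in the tray beside the amber one. I then closed the row up against the end wall and tightened the knob.

**Bottles:** in the last look all three stand upright, with cap heights of 93, 108 and 96 mm (green, blue, amber) against 93, 108 and 96 expected. The knob had not moved after I let go.

**Knob:** I turned it 1.71 rad out and 1.92 rad in, so it stands at 1.92 rad or more, beyond the 1.75 needed to hold firmly.

**Spring plate:** my checks disagreed a little:
- The camera comparison puts the plate about 7.6 mm in, 58 % of its travel.
- The push force before tightening suggested about 6.4 mm, 49 %.
- Locating the row by camera and working from the knob position gave about 7.9 mm.

During the last 0.15 rad of tightening the pads slipped on the knob. The camera shows the stop moved no more than about 0.5 mm.

**Other things on the bench:** I did not touch anything else, but I made no separate final check that they are where they started.

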